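# Scan the code label of a soldered board

### The job

Log the finished circuit board: slide the orange shutter of the board tester fully open, take the scanner from its rest and hold it still for at least one second with its red window pointing squarely at the middle of the board's code label, about 7 cm from it. Then lower the scanner back into its rest the way it lay, letting go only when it rests there, and leave the shutter open. Do not touch the tester with the scanner, and leave the other things on the bench where they are.

Things in the scene. Friction and masses are not known exactly. Their poses are not given: they have to be found in the camera images.
- tester: Grey sloped console, fixed, 160 (x) by 200 (y) mm, 48 mm high at its low front edge (-x, towards the robot) and 106 mm at its high back edge; its face rises at 20 degrees towards +x. Origin: centre of its underside; z up. Two aluminium rails, 142 mm long and 10 mm high, run along y on the face, above and below the shutter, which slides between them.
- label (a point): Centre of the white code label with black bars, 44 mm (y) by 34 mm (along the slope), stuck on the green board on the tester's face, under the shutter at the start. In the tester's frame at (-1, -34, 79) mm. Its z axis is the label's outward normal (70 degrees above the horizontal, leaning to the tester's -x), its x axis points up the slope, its y axis is the tester's y.
- shutter (a joint): Travel of the orange shutter in m: 0 closed over the label, 0.068 fully open; it grows towards the tester's +y and stays where it is left (about 1.5 N of friction).
- shutter_grip (a point): Point to grip on the shutter's black upright fin: 11 mm below the fin's top and 33 mm above the middle of the orange plate (62 mm along y, 50 mm along the slope, 4 mm thick). The fin is 12 mm thick along y, 24 mm long along x, and upright. Its axes are the tester's.
- scanner: Cordless code scanner, about 170 g: a straight yellow handle along x, 155 mm long (x from -85 to 70 mm), 30 mm wide (y), 26 mm high, and at its +x end a head 42 mm wide, 26 mm thick and 60 mm long that points forward and down, 70 degrees below the handle. Origin: on the handle's underside, below the balance point; the middle of the handle's height is 13 mm above it. z is up as it lies in its rest.
- nose (a point): Centre of the red window at the end of the scanner's head, at (91, 0, -43) mm in the scanner's frame. Its x axis is the scanning beam, leaving the window 70 degrees below the scanner's x axis, in the scanner's xz plane; its y axis is the scanner's y.
- rest: Fixed scanner rest: dark base 130 by 80 mm and 12 mm high, with two blue forked saddles at x = -42 and +42 mm (12 mm thick along x), whose floors are 75 mm high; their side cheeks rise 14 mm more, 42 mm apart inside. Origin: centre of its underside. The scanner lies in it with its origin 75 mm above this one, within 10 mm of it along x, its x axis along the rest's x.
- spool: Bystander: spool of solder, 62 mm across, 60 mm high, loose. Origin: centre of its underside.
- coil: Bystander: coil of copper wire, 60 mm across, 16 mm high, loose. Origin: centre of its underside.
- driver: Bystander: screwdriver with a green handle, 170 mm long, lying along its x axis, loose. Origin: its underside, mid-length.
- bracket: Bystander: folded aluminium bracket, 72 by 90 mm, 50 mm high at its upright flap, loose. Origin: centre of its underside.
There are look-alikes about, which are no part of the job. There is more than one size of the scanner; the one meant has the size given above.

How it is judged (in metres and radians):
On the way, in this order (a step that is already met when the one before it is completed fails the run):
1. the shutter is open (past 58 mm) (value of joint shutter above 0.058 m), for 0.2 s.
2. shutter open, scanner held still in the fingers for 1 s, window 40 to 100 mm from the label, beam within 15 mm of its centre each way and 0.35 rad of square to it (value of joint shutter above 0.058 m and x of label in the frame of nose between 0.04 and 0.1 m and y of label in the frame of nose between -0.015 and 0.015 m and z of label in the frame of nose between -0.015 and 0.015 m and angle between the x axis of nose and the z axis of label, either way round below 0.35 rad and linear speed of scanner below 0.02 m/s and angular speed of scanner below 0.2 rad/s and contact force between the fingers and scanner above 1 N), for 1 s.
3. the scanner lies in its rest (within 8 mm of its seated height) while the fingers still hold it (x of scanner in the frame of rest between -0.02 and 0.02 m and y of scanner in the frame of rest between -0.01 and 0.01 m and z of scanner in the frame of rest between 0.067 and 0.083 m and angle between the x axis of scanner and the x axis of rest, either way round below 0.15 rad and angle between scanner's own z axis and vertical below 0.12 rad and x of nose in the frame of rest above 0.05 m and contact force between the fingers and scanner above 0.5 N), for 0.05 s.
At the end, for the whole second after the job is handed in: The shutter is open (past 58 mm) and the scanner lies still in its rest the way it lay at first: within 20 mm along and 10 mm across the rest, within 8 mm of its seated height (75 mm), level to 0.12 rad, along the rest's x axis to 0.15 rad with its head at the rest's +x end (value of joint shutter above 0.058 m and x of scanner in the frame of rest between -0.02 and 0.02 m and y of scanner in the frame of rest between -0.01 and 0.01 m and z of scanner in the frame of rest between 0.067 and 0.083 m and angle between the x axis of scanner and the x axis of rest, either way round below 0.15 rad and angle between scanner's own z axis and vertical below 0.12 rad and x of nose in the frame of rest above 0.05 m and linear speed of scanner below 0.02 m/s); the robot touches nothing.
It fails at once if the scanner touches the tester or its shutter (over 1 N) (contact force between scanner and tester above 1 N).
It fails at once if the spool is moved by more than 30 mm (distance of spool from where it was at the start of the episode above 0.03 m).
It fails at once if the coil is moved by more than 30 mm (distance of coil from where it was at the start of the episode above 0.03 m).
It fails at once if the driver is moved by more than 30 mm (distance of driver from where it was at the start of the episode above 0.03 m).
It fails at once if the bracket is moved by more than 30 mm (distance of bracket from where it was at the start of the episode above 0.03 m).
It also fails if it takes over 72 s, if anything falls off the work surface, if the arm or the gripper's body presses on something with over 40 N, if the wrist force passes 120 N, or if a joint passes its speed limit or range.

### The arm

A 6-joint arm with a two-finger parallel gripper is mounted at the origin on the work surface. World frame = base frame: x ahead of the robot, y to its left, z up, the work surface at z = 0. Lengths are in m, angles in degrees, forces in N, time in s.
With the tool pointing down it reaches from about 0.25 to 0.725 m from the base axis. Payload 9.7 kg.
Tool frame: the origin (TCP) lies between the finger pads; the fingertips stand bot.tcp_to_tips ahead of it and the grasp point (between the pads) lies 2 mm behind it (bot.tcp_to_tips is the distance from the TCP to the fingertips, in m); z points along the fingers, y is the line along which they close (so a half turn about z gives the same grasp; the last joint's range is limited). The gripper opens to 85 mm and grips with 20 to 120 N. Pads are 22 mm wide; open, the fingers measure 114 mm over their backs; the gripper's body (76 mm by 85 mm) begins 54 mm behind the grasp point. The pads swing forward as they close: fully open they stand 13 mm farther back than shut.
Start: joints at [-73.224, 4.979, 10.078, 95.1, 0, 90], TCP at [0.159, -0.527, 0.248] pointing down, gripper open.
Joint ranges: [-179.16, 179.16], [-48.56, 103.87], [-65.8, 70.77], [-126.05, 130.52], [-82.76, 87.17], [-180, 180]. Speed limits (degrees/s): [127.2, 127.2, 147.25, 180, 180, 180].

### API

Orientations are given as [roll, pitch, yaw] about the fixed x, y, z axes, in that order (R = Rz(yaw) Ry(pitch) Rx(roll)).
In Python, from workcell import sensors, camera, camera_params, bot gives the robot as it stands.
- The arm moves only by the tool apply_moves, never from a script. Its argument "motion" is a list of rows, each an object with "jaw": the opening, from -1 (shut) to 1 (fully open); "xyz": the shift along the tool's x, y, z in mm, a list of three; "twist": the turn about the tool's z in rad. A call has 1 to 5 rows; each row is the pose to reach, as a shift and turn from the pose commanded when the call began, along the tool's axes at that moment; what a row does not reach only later rows make up. A row lasts 1/8 s, in which the tool goes at most 62.5 mm and 10.7 degrees, less where a joint would pass 70% of its speed; a pose out of reach is approached as far as the arm can. A call with a gripper value outside its range is refused whole. The fingers move at their own pace and stop on an object; "grip_force" is the grip in N (left out, the last holds). Time passes only in rows, so rows that repeat a pose let the fingers close. It gives the time, the measured TCP pose, the force, the opening and the grip force at its end, in the units of the state.
- sensors.get_obs(): the state, without advancing time (a new reading comes with each control period).
- camera(name): name is "scene" or "top"; returns (picture, depth): 384x512x3 uint8, red, green, blue; 384x512 float32, m along the optical axis (not along the pixel's ray), 0 where there is no reading.
- camera_params(name): a dict with "mtx" (3x3 intrinsics, pixels), "rvec" (rotation vector, rad) and "tvec" (3), from world to camera coordinates, as OpenCV has them. Camera axes: x right, y down, z forward; pixel columns grow to the right and rows downward; lengths in m; the calibration is good to about 2 mm. A picture is of the moment at which its call begins. camera_params takes no time and is no camera call.
- bot.job_done(): hands the job in; it is judged then, once.
The state is a dict: "time": time; "q": joint angles; "qd": joint speeds; "joint_efforts": joint torques, N m; "ee_pos": TCP position; "tcp_rot": TCP orientation; "wrist_force": force on the tool from outside, world axes, zero at the start; "torque": the same for the moment, N m; "opening": finger opening in m; "grasp_force": force on a finger pad.
Only numpy, scipy, OpenCV 4.12 (cv2) and the standard library are available. Lean on these libraries where they do the work, as an engineer would, in place of code of your own. Each camera call takes 0.05 s, during which the arm holds its last target. There are 200 camera calls.

## Working session

There is one attempt and no reset: what is moved stays moved. The work goes in short steps, Python scripts to look and compute and a tool call to move; the robot and the scene stay as the last step left them, time stands still between calls to the robot, and variables do not carry over. Pictures are saved under pics/ and viewed, at most 10 in all, crops included, and the job is handed in when it is done.

Besides the shell and the picture viewer there is one more tool, called by a JSON object that holds its "api" and its "payload", one argument or row to a line. apply_moves: Moves the arm, as the interface text tells. Its arguments: {"type":"object","properties":{"motion":{"type":"array","items":{"type":"object","properties":{"jaw":{"type":"number"},"xyz":{"type":"array","items":{"type":"number"}},"twist":{"type":"number"}}}},"grip_force":{"type":"number"}},"required":["motion"]}

```bash
mkdir -p pics; ls
cat > h.py <<'E'
import numpy as np, cv2
from workcell import sensors, camera, camera_params, bot
from scipy.spatial.transform import Rotation as R
def grab(n):
    p,d=camera(n); np.savez(f'{n}.npz',p=p,d=d); return p,d
def world(n,d):
    c=camera_params(n); K=np.array(c['mtx']); Rm=cv2.Rodrigues(np.array(c['rvec'],float))[0]; t=np.array(c['tvec'],float).ravel()
    v,u=np.mgrid[:d.shape[0],:d.shape[1]]
    pc=np.stack([(u-K[0,2])/K[0,0]*d,(v-K[1,2])/K[1,1]*d,d],-1)
    return (pc-t)@Rm
def save(n,im): cv2.imwrite(n,cv2.cvtColor(im,cv2.COLOR_RGB2BGR))
E
python3 - <<'E'
from h import *
for n in('scene','top'):
    p,d=grab(n); save(f'pics/{n}0.png',cv2.resize(p,(800,600),interpolation=cv2.INTER_CUBIC))
    c=camera_params(n);print(n,c)
print(sensors.get_obs(),bot.tcp_to_tips)
E
```

```text
pics
scene {'mtx': array([[355.54528654,   0.        , 257.47924159],
       [  0.        , 355.54528654, 186.70787809],
       [  0.        ,   0.        ,   1.        ]]), 'rvec': array([ 0.73349687,  2.43343432, -1.32131941]), 'tvec': array([ 0.4693121 , -0.12386009,  1.33604403])}
top {'mtx': array([[346.92967697,   0.        , 248.45999463],
       [  0.        , 346.92967697, 187.44318616],
       [  0.        ,   0.        ,   1.        ]]), 'rvec': array([ 2.15743476, -2.18049283,  0.0583613 ]), 'tvec': array([0.08237907, 0.60502832, 0.85138516])}
{'time': 0.1, 'q': array([-7.32240134e+01,  5.00657826e+00,  1.00389803e+01,  9.51006276e+01,
       -7.74133278e-04,  8.99999126e+01]), 'qd': array([-0.07854806, -0.0944198 ,  0.14255296,  0.01667886, -0.07510241,
       -0.04160643]), 'joint_efforts': array([-2.44842349e-04, -5.21561229e+01,  4.65652299e+01,  1.59715506e-02,
       -4.93456719e-05, -7.62344854e-06]), 'ee_pos': array([ 0.15868697, -0.52640638,  0.24766699]), 'tcp_rot': array([-1.79931774e+02,  7.74028641e-04,  1.67760749e+01]), 'wrist_force': array([-0.30365477,  0.02454315, -0.66131872]), 'torque': array([-0.03265214, -0.04072945, -0.0202202 ]), 'grasp_force': 0.0, 'opening': 0.0853757430391343} 0.017
```

View pics/scene0.png

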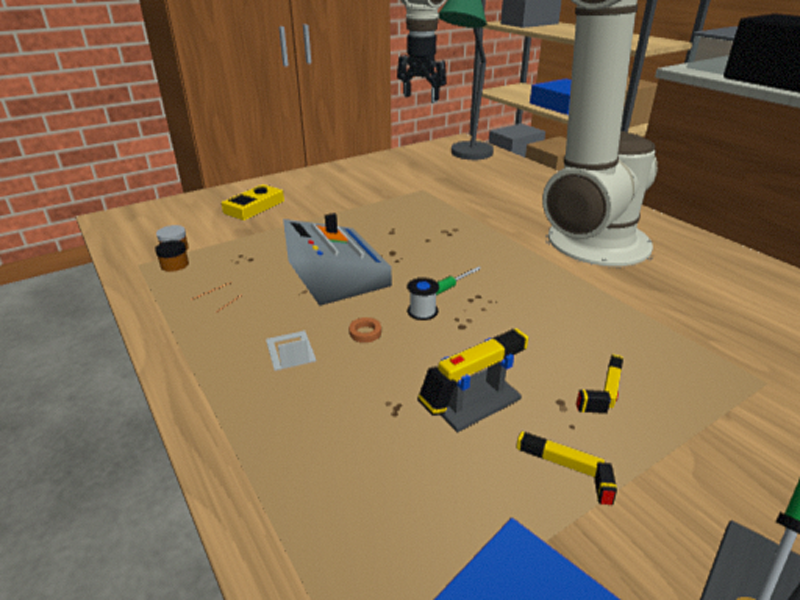

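View pics/top0.png

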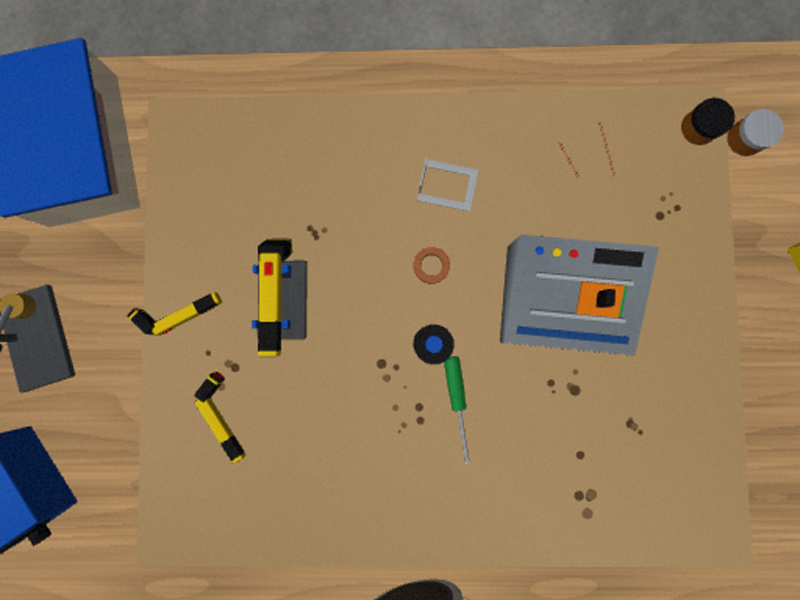

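Scene: the tester is at top-800px (580,295), with the orange shutter (600,300). There are three scanner candidates in the top view: one on the rest (270,300), one lying at (175,315) and one lying at (220,420). I'll measure all three and check them in an enlarged crop.

```bash
cat > m.py <<'E'
from h import *
z=np.load('top.npz');p,d=z['p'],z['d'];W=world('top',d)
a=cv2.resize(p[145:240,75:205],None,fx=3,fy=3,interpolation=cv2.INTER_CUBIC)
b=cv2.resize(p[145:232,312:427],(390,295),interpolation=cv2.INTER_CUBIC)
im=np.zeros((300,790,3),np.uint8);im[:285,:390]=a;im[:295,400:790]=b;save('pics/crop1.png',im)
hsv=cv2.cvtColor(p,cv2.COLOR_RGB2HSV)
yel=cv2.inRange(hsv,(20,150,90),(35,255,255))
n,l,s,c=cv2.connectedComponentsWithStats(yel)
for i in range(1,n):
    if s[i,4]>60:
        pts=W[l==i]; r=cv2.minAreaRect((pts[:,:2]*1000).astype(np.float32))
        print('yel',c[i],s[i,4],'rect',r,'z',np.percentile(pts[:,2],[5,50,95]))
# scanner in rest: high points
m=(W[...,2]>0.05)&(W[...,1]>0.1)&(W[...,0]>0.2)&(W[...,0]<.8)
u=np.where(m);print('hi',u[0].min(),u[0].max(),u[1].min(),u[1].max())
org=cv2.inRange(hsv,(5,170,120),(16,255,255))
n,l,s,c=cv2.connectedComponentsWithStats(org)
for i in range(1,n):
    if s[i,4]>80:
        pts=W[l==i];print('org',c[i],s[i,4],pts.mean(0),cv2.minAreaRect((pts[:,:2]*1000).astype(np.float32)),np.percentile(pts[:,2],[5,50,95]))
for nm,(uu,vv) in dict(fin=(606,297),tl=(515,237),tr=(657,247),br=(635,354),bl=(502,342),r1a=(537,275),r1b=(632,284),r2a=(532,313),r2b=(626,321)).items():
    print(nm,W[round(vv*.64),round(uu*.64)])
E
python3 m.py
```

```text
yel [508.70454545 162.88636364] 88 rect ((659.2583618164062, -583.5972290039062), (21.065662384033203, 48.971412658691406), 86.02862548828125) z [0.00357266 0.01205863 0.02614889]
yel [171.93408663 184.63276836] 531 rect ((601.61181640625, 167.9818115234375), (240.98379516601562, 102.55242919921875), 83.31111145019531) z [0.09834522 0.10147152 0.10386287]
yel [  7.87378641 194.15533981] 103 rect ((573.9984130859375, 376.66796875), (648.1095581054688, 35.535926818847656), 86.53013610839844) z [0.04272617 0.04539582 0.04746448]
yel [111.51145038 204.01908397] 262 rect ((565.3263549804688, 258.8020935058594), (409.8515625, 51.22365188598633), 89.14231872558594) z [0.01515167 0.02588267 0.02944874]
yel [135.70491803 268.92622951] 244 rect ((448.2245788574219, 215.34817504882812), (77.04759216308594, 359.3164367675781), 16.664337158203125) z [0.02228337 0.02595096 0.02926284]
hi 104 354 0 186
org [382.25462963 191.55092593] 432 [ 0.5873989 -0.2347158  0.0910788] ((577.9602661132812, -108.32514953613281), (55.31376647949219, 330.955810546875), 4.766021728515625) [0.07896045 0.08732101 0.09591973]
fin [ 0.58853648 -0.23453315  0.1269533 ]
tl [ 0.6977848  -0.13649001  0.00076608]
tr [ 0.66202262 -0.31712551  0.10687534]
br [ 0.50409062 -0.30262271  0.04978471]
bl [ 5.24467745e-01 -1.08755878e-01  3.73578229e-04]
r1a [ 0.62431362 -0.14713443  0.0947697 ]
r1b [ 0.60857199 -0.28306039  0.09647678]
r2a [ 0.56958781 -0.14038927  0.07735411]
r2b [ 0.55666472 -0.2866616   0.06538989]
```

View pics/crop1.png

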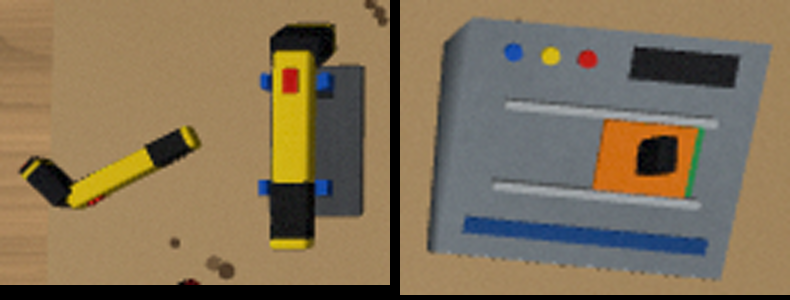

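The scanner on the rest (top-800 270,300) is the one meant: its top is at 101 mm (75+26) and it's the larger size. The two lying at (175,315) and (220,420) are shorter look-alikes. Next I'll refine its pose and the tester's with invalid depth removed.

```bash
cat > m2.py <<'E'
from h import *
z=np.load('top.npz');p,d=z['p'],z['d'];W=world('top',d);ok=d>0
hsv=cv2.cvtColor(p,cv2.COLOR_RGB2HSV)
def box(m,name):
    n,l,s,c=cv2.connectedComponentsWithStats(m.astype(np.uint8)); i=1+np.argmax(s[1:,4]); k=l==i
    pts=W[k]; r=cv2.minAreaRect((pts[:,:2]*1000).astype(np.float32)); print(name,s[i,4],np.round(r[0],1),np.round(r[1],1),round(r[2],2),'z',np.round(np.percentile(pts[:,2],[2,50,98]),4),'mean',pts.mean(0).round(4)); return pts
X,Y,Z=W[...,0],W[...,1],W[...,2]
reg=ok&(X>.3)&(X<.8)
t=box(reg&(Y<-.08)&(Y>-.4)&(Z>.03),'tester')
box(reg&(Y<-.08)&(Y>-.4)&(Z>.103)&(X<.64),'fin')
o=box(reg&(cv2.inRange(hsv,(5,170,120),(16,255,255))>0)&(Y<-.1),'orange')
f=t[(t[:,2]<.1)]
A=np.c_[f[:,:2],np.ones(len(f))]
w=np.ones(len(f),bool)
for _ in range(8):
    c=np.linalg.lstsq(A[w],f[w,2],rcond=None)[0]; w=abs(A@c-f[:,2])<.004
print('face slope',np.degrees(np.arctan(np.hypot(c[0],c[1]))),'yaw',np.degrees(np.arctan2(c[1],c[0])),c,w.sum())
sc=reg&(Y>.1)&(Y<.2)
s=box(sc&(Z>.09),'scannerTop'); box(sc&(Z>.05),'scannerall')
yl=cv2.inRange(hsv,(20,150,90),(35,255,255))>0
y=box(sc&yl&(Z>.09),'yellow')
q=s[:,:2]-s[:,:2].mean(0); print('pca',np.linalg.svd(q)[2] if len(q)<50 else np.linalg.eigh(q.T@q)[1][:,1])
box(sc&(Z<.02)&(Z>.008),'base')
blue=cv2.inRange(hsv,(105,150,80),(125,255,255))>0
n,l,st,c=cv2.connectedComponentsWithStats((blue&reg&(Y>.05)&(Y<.25)).astype(np.uint8))
for i in range(1,n): print('blue',c[i],st[i,4],W[l==i].mean(0).round(4))
E
python3 m2.py
```

```text
tester 6288 [ 594.2 -212.2] [201.4 160.6] 84.01 z [0.0484 0.0818 0.1079] mean [ 0.597  -0.2081  0.0805]
fin 106 [ 588.1 -239.4] [12.4 23.6] 83.82 z [0.1047 0.1279 0.1316] mean [ 0.5881 -0.2372  0.1235]
orange 430 [ 588.2 -238.9] [61.6 47.6] 83.53 z [0.0782 0.0873 0.0967] mean [ 0.5876 -0.2361  0.0873]
face slope 19.86332837955182 yaw -6.379459480561976 [ 0.35903414 -0.0401418  -0.14352574] 4130Traceback (most recent call last):
  File "m2.py", line 19, in <module>
    s=box(sc&(Z>.09),'scannerTop'); box(sc&(Z>.05),'scannerall')
  File "m2.py", line 5, in box
    n,l,s,c=cv2.connectedComponentsWithStats(m.astype(np.uint8)); i=1+np.argmax(s[1:,4]); k=l==i
                                                                      ~~~~~~~~~^^^^^^^^^
    return _wrapfunc(a, 'argmax', axis=axis, out=out, **kwds)
    return bound(*args, **kwds)
ValueError: attempt to get argmax of an empty sequence
```

```bash
sed -i 's/(Y<.2)$/(Y<.33)/; s/(Y>.05)&(Y<.25)/(Y>.05)\&(Y<.4)/; s/np.linalg.svd(q)\[2\] if len(q)<50 else //' m2.py; python3 m2.py | tail -9; sed -n 's/^sc=//p' m2.py
```

```text
scannerTop 957 [594.1 250. ] [167.4  40.4] 0.83 z [0.0905 0.1013 0.1049] mean [0.5914 0.2513 0.1005]
scannerall 1250 [601.1 252.4] [ 54.9 181.4] 88.93 z [0.0632 0.1006 0.1045] mean [0.6    0.2498 0.096 ]
yellow 522 [611.6 252.1] [ 30.4 100.9] 88.72 z [0.0976 0.1015 0.1042] mean [0.6089 0.2513 0.1014]
pca [-0.99994486  0.01050173]
base 709 [598.8 233.4] [ 40.1 127. ] 89.88 z [0.0095 0.0126 0.0159] mean [0.5963 0.2315 0.0127]
blue [182.5 171.5] 22 [0.6407 0.2303 0.0863]
blue [163.07142857 171.85714286] 14 [0.64   0.2757 0.0896]
blue [162.07142857 206.85714286] 14 [0.5575 0.2775 0.0889]
blue [181.72727273 206.86363636] 22 [0.5571 0.2324 0.083 ]
reg&(Y>.1)&(Y<.33)
```

{"api": "apply_moves", "payload": {
  "motion": [
    {"xyz": [50, -15, 0], "twist": 0.08, "jaw": 1},
    {"xyz": [100, -30, 0], "twist": 0.16, "jaw": 1},
    {"xyz": [150, -45, 0], "twist": 0.24, "jaw": 1},
    {"xyz": [200, -60, 0], "twist": 0.32, "jaw": 1},
    {"xyz": [247, -75, 0], "twist": 0.398, "jaw": 1}
  ]
}}

```text
time: 0.72
ee_pos: [0.3748, -0.3822, 0.2479]
tcp_rot: [-180.0, 0.0, -6.2]
wrist_force: [0.5, -1.2, -0.4]
opening: 0.0852
grasp_force: 0.0
```

```bash
cat > go.py <<'E'
import sys; from h import *
def go(x,y,z,yaw):
    o=sensors.get_obs(); r=np.array(o['tcp_rot']); Rm=R.from_euler('xyz',r,degrees=True).as_matrix()
    print('t',round(o['time'],2),'tcp',np.round(o['ee_pos'],4),'rot',r.round(2),'open',round(o['opening'],4),'gf',o['grasp_force'],'F',np.round(o['wrist_force'],2))
    print('shift mm',((np.array([x,y,z])-o['ee_pos'])@Rm*1000).round(1),'twist',round(-np.radians(yaw-r[2]),4))
if __name__=='__main__': go(*map(float,sys.argv[1:]))
E
python3 go.py .588 -.2394 .17 -6.1
```

```text
t 0.72 tcp [ 0.3748 -0.3822  0.2479] rot [-1.7998e+02  2.0000e-02 -6.1700e+00] open 0.0852 gf 0.0 F [ 0.47 -1.16 -0.44]
shift mm [ 196.6 -164.9   77.9] twist -0.0012
```

{"api": "apply_moves", "payload": {
  "motion": [
    {"xyz": [39, -33, 16], "jaw": 1},
    {"xyz": [78, -66, 32], "jaw": 1},
    {"xyz": [118, -99, 48], "jaw": 1},
    {"xyz": [157, -132, 63], "jaw": 1},
    {"xyz": [196.5, -165, 78], "jaw": 1}
  ]
}}

```text
validation failed for argument at $.mo...
```

{"api": "apply_moves", "payload": {
  "motion": [
    {"xyz": [0, 0, 0], "jaw": 1},
    {"xyz": [0, 0, 0], "jaw": 1}
  ]
}}

```text
validation failed for argument at $.mo...
```

```bash
python3 go.py .588 -.2394 .119 -6.1
python3 - <<'E'
from h import *
p,d=grab('scene'); save('pics/s1.png',cv2.resize(p[110:210,160:270],None,fx=5,fy=5,interpolation=cv2.INTER_CUBIC))
E
```

```text
t 0.72 tcp [ 0.3748 -0.3822  0.2479] rot [-1.7998e+02  2.0000e-02 -6.1700e+00] open 0.0852 gf 0.0 F [ 0.47 -1.16 -0.44]
shift mm [ 196.7 -164.9  128.9] twist -0.0012
```

View pics/s1.png

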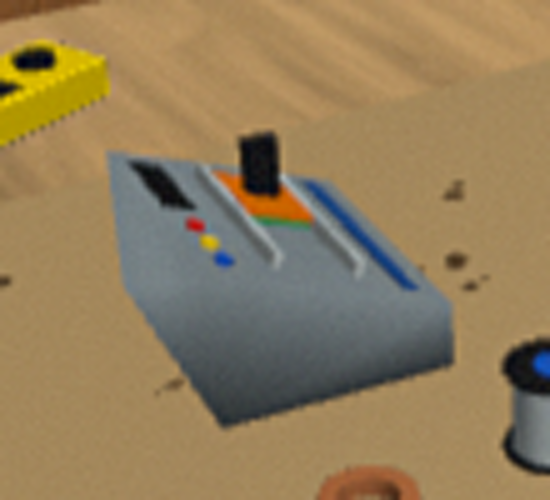

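Both moves were refused, most likely because "twist" is required, so the arm hasn't moved. The crop shows the fin upright at (258,165) on the orange plate between the rails, with the space around it clear.

{"api": "apply_moves", "payload": {
  "motion": [
    {"xyz": [39, -33, 16], "jaw": 1, "twist": 0},
    {"xyz": [78, -66, 32], "jaw": 1, "twist": 0},
    {"xyz": [118, -99, 48], "jaw": 1, "twist": 0},
    {"xyz": [157, -132, 63], "jaw": 1, "twist": 0},
    {"xyz": [196.5, -165, 78], "jaw": 1, "twist": 0}
  ]
}}

```text
time: 1.4
ee_pos: [0.5874, -0.2389, 0.1694]
tcp_rot: [-180.0, 0.0, -6.0]
wrist_force: [0.1, -0.4, 0.4]
opening: 0.0853
grasp_force: 0.0
```

{"api": "apply_moves", "payload": {
  "motion": [
    {"xyz": [0, 0, 0], "jaw": 1, "twist": 0},
    {"xyz": [0, 0, 0], "jaw": 1, "twist": 0}
  ]
}}

```text
time: 1.65
ee_pos: [0.586, -0.24, 0.17]
tcp_rot: [-180.0, 0.1, -6.0]
wrist_force: [-0.3, -0.5, 0.3]
opening: 0.0855
grasp_force: 0.0
```

```bash
python3 go.py .588 -.2394 .119 -6.1
```

```text
t 1.65 tcp [ 0.586 -0.24   0.17 ] rot [-1.8e+02  6.0e-02 -6.0e+00] open 0.0855 gf 0.0 F [-0.35 -0.46  0.25]
shift mm [ 2.  -0.8 51. ] twist 0.0018
```

{"api": "apply_moves", "payload": {
  "motion": [
    {"xyz": [1, -0.5, 20], "jaw": 1, "twist": 0},
    {"xyz": [2, -0.5, 40], "jaw": 0.5, "twist": 0},
    {"xyz": [2, -0.5, 51], "jaw": 0, "twist": 0},
    {"xyz": [2, -0.5, 51], "jaw": -1, "twist": 0},
    {"xyz": [2, -0.5, 51], "jaw": -1, "twist": 0}
  ],
  "grip_force": 40
}}

```text
time: 2.28
ee_pos: [0.5884, -0.2401, 0.1204]
tcp_rot: [180.0, -0.1, -6.1]
wrist_force: [-0.1, 2.9, -0.0]
opening: 0.0119
grasp_force: 0.7
```

{"api": "apply_moves", "payload": {
  "motion": [
    {"xyz": [0, 0, 0], "jaw": -1, "twist": 0},
    {"xyz": [0, 0, 0], "jaw": -1, "twist": 0},
    {"xyz": [0, 0, 0], "jaw": -1, "twist": 0}
  ]
}}

```text
time: 2.65
ee_pos: [0.5885, -0.2401, 0.1205]
tcp_rot: [179.9, -0.1, -6.0]
wrist_force: [-2.9, -1.4, 5.8]
opening: 0.0113
grasp_force: 41.6
```

{"api": "apply_moves", "payload": {
  "motion": [
    {"xyz": [0, -8, 0], "jaw": -1, "twist": 0},
    {"xyz": [0, -18, 0], "jaw": -1, "twist": 0},
    {"xyz": [0, -28, 0], "jaw": -1, "twist": 0},
    {"xyz": [0, -38, 0], "jaw": -1, "twist": 0},
    {"xyz": [0, -48, 0], "jaw": -1, "twist": 0}
  ]
}}

```text
time: 3.28
ee_pos: [0.5936, -0.1921, 0.1205]
tcp_rot: [179.9, -0.1, -6.0]
wrist_force: [-3.3, -1.4, 6.8]
opening: 0.011
grasp_force: 41.7
```

{"api": "apply_moves", "payload": {
  "motion": [
    {"xyz": [0, -8, 0], "jaw": -1, "twist": 0},
    {"xyz": [0, -15, 0], "jaw": -1, "twist": 0},
    {"xyz": [0, -19, 0], "jaw": -1, "twist": 0},
    {"xyz": [0, -20, 0], "jaw": -1, "twist": 0},
    {"xyz": [0, -20, 0], "jaw": -1, "twist": 0}
  ]
}}

```text
time: 3.9
ee_pos: [0.5952, -0.1766, 0.1205]
tcp_rot: [179.5, -0.1, -6.2]
wrist_force: [-5.4, -23.4, 3.9]
opening: 0.0116
grasp_force: 41.7
```

The stop came after 64 mm with 23 N against the tool, so it's probably at the end stop. I'll relieve the force, release, rise, and check with a picture.

{"api": "apply_moves", "payload": {
  "motion": [
    {"xyz": [0, 3, 0], "jaw": -1, "twist": 0},
    {"xyz": [0, 4, 0], "jaw": -1, "twist": 0},
    {"xyz": [0, 4, 0], "jaw": 0, "twist": 0},
    {"xyz": [0, 4, 0], "jaw": 0.6, "twist": 0},
    {"xyz": [0, 4, 0], "jaw": 0.6, "twist": 0}
  ]
}}

```text
time: 4.53
ee_pos: [0.5951, -0.1759, 0.1191]
tcp_rot: [-180.0, 0.0, -6.0]
wrist_force: [0.4, 0.5, -0.4]
opening: 0.0654
grasp_force: 0.0
```

{"api": "apply_moves", "payload": {
  "motion": [
    {"xyz": [0, 0, -20], "jaw": 0.6, "twist": 0},
    {"xyz": [0, 0, -60], "jaw": 0.6, "twist": 0},
    {"xyz": [0, -40, -110], "jaw": 0.6, "twist": 0},
    {"xyz": [0, -90, -110], "jaw": 0.6, "twist": 0},
    {"xyz": [0, -150, -110], "jaw": 0.6, "twist": 0}
  ]
}}

```text
time: 5.15
ee_pos: [0.6099, -0.0421, 0.2301]
tcp_rot: [-179.3, -0.1, -4.3]
wrist_force: [0.4, -0.5, 0.3]
opening: 0.0682
grasp_force: 0.0
```

{"api": "apply_moves", "payload": {
  "motion": [
    {"xyz": [0, -60, 0], "jaw": 0.6, "twist": 0},
    {"xyz": [0, -120, 0], "jaw": 0.6, "twist": 0},
    {"xyz": [0, -150, 0], "jaw": 0.6, "twist": 0},
    {"xyz": [0, -150, 0], "jaw": 0.6, "twist": 0}
  ]
}}

```text
time: 5.65
ee_pos: [0.6221, 0.0267, 0.2309]
tcp_rot: [-176.9, 0.1, 1.2]
wrist_force: [0.3, -0.2, -0.1]
opening: 0.0681
grasp_force: 0.0
```

```bash
python3 - <<'E'
from h import *
z=np.load('top.npz');p,d=z['p'],z['d']
p,d=grab('top');W=world('top',d);X,Y,Z=W[...,0],W[...,1],W[...,2]
hsv=cv2.cvtColor(p,cv2.COLOR_RGB2HSV);base=(d>0)&(X>.5)&(X<.66)&(Y<-.08)&(Y>-.33)
def box(m,n):
    if m.sum()<8: print(n,m.sum());return
    r=cv2.minAreaRect((W[m][:,:2]*1000).astype(np.float32));print(n,m.sum(),np.round(r[0],1),np.round(r[1],1),round(r[2],1),W[m].mean(0).round(4))
box(base&(Z>.115)&(Z<.14),'fin')
box(base&(cv2.inRange(hsv,(5,170,120),(16,255,255))>0),'orange')
box(base&(cv2.inRange(hsv,(0,0,170),(180,50,255))>0)&(Y<-.2)&(X<.61)&(X>.57),'label')
save('pics/t2.png',cv2.resize(p[140:240,300:430],None,fx=5,fy=5,interpolation=cv2.INTER_CUBIC))
E
python3 go.py .596 .252 .2 -1.2
```

```text
fin 0
orange 0
label 0
t 5.7 tcp [0.6222 0.0271 0.2309] rot [-1.7688e+02  1.4000e-01  1.2100e+00] open 0.0684 gf 0.0 F [-0.19  0.66  0.09]
shift mm [ -21.4 -223.4   43.2] twist 0.042
```

View pics/t2.png

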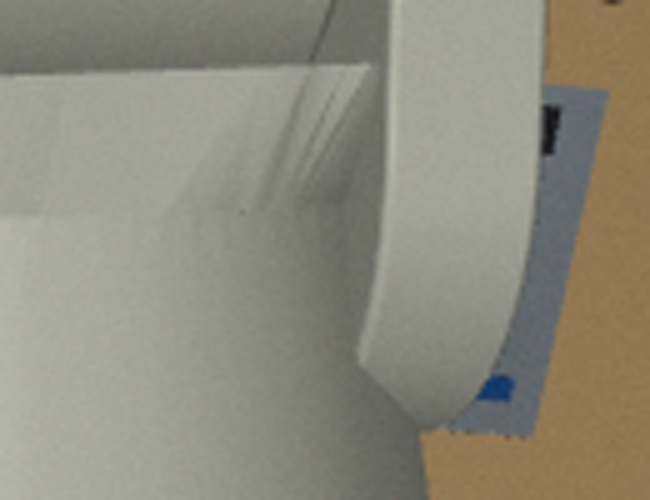

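```bash
python3 -c "
from h import *
o=sensors.get_obs();print(o['q'].round(2),o['qd'].round(2),o['ee_pos'],o['tcp_rot'])"
```

```text
[  1.15  15.08  19.64  94.69   3.12 179.94] [-0.78 -0.42 -0.44 -0.21 -0.52 -0.05] [0.62216878 0.02710357 0.23093382] [-1.76876677e+02  1.35482291e-01  1.20649570e+00]
```

Joint 6 is at its limit: yaw = q1 − q6 + 180. I'll make the half turn (an equivalent grasp), towards yaw ≈ 178.8.

{"api": "apply_moves", "payload": {
  "motion": [
    {"xyz": [0, 0, 0], "jaw": 0.6, "twist": -0.18},
    {"xyz": [0, 0, 0], "jaw": 0.6, "twist": -0.36},
    {"xyz": [0, 0, 0], "jaw": 0.6, "twist": -0.54},
    {"xyz": [0, 0, 0], "jaw": 0.6, "twist": -0.72},
    {"xyz": [0, 0, 0], "jaw": 0.6, "twist": -0.9}
  ]
}}

```text
time: 6.32
ee_pos: [0.6219, 0.0258, 0.2311]
tcp_rot: [-178.0, -2.4, 53.0]
wrist_force: [0.3, -0.9, -0.7]
opening: 0.0685
grasp_force: 0.0
```

{"api": "apply_moves", "payload": {
  "motion": [
    {"xyz": [0, 0, 0], "jaw": 0.6, "twist": -0.18},
    {"xyz": [0, 0, 0], "jaw": 0.6, "twist": -0.36},
    {"xyz": [0, 0, 0], "jaw": 0.6, "twist": -0.54},
    {"xyz": [0, 0, 0], "jaw": 0.6, "twist": -0.72},
    {"xyz": [0, 0, 0], "jaw": 0.6, "twist": -0.9}
  ]
}}

```text
time: 6.95
ee_pos: [0.6219, 0.0258, 0.2311]
tcp_rot: [179.4, -3.0, 104.6]
wrist_force: [-0.2, -0.5, 0.3]
opening: 0.0686
grasp_force: 0.0
```

{"api": "apply_moves", "payload": {
  "motion": [
    {"xyz": [0, 0, 0], "jaw": 0.6, "twist": -0.18},
    {"xyz": [0, 0, 0], "jaw": 0.6, "twist": -0.36},
    {"xyz": [0, 0, 0], "jaw": 0.6, "twist": -0.54},
    {"xyz": [0, 0, 0], "jaw": 0.6, "twist": -0.72},
    {"xyz": [0, 0, 0], "jaw": 0.6, "twist": -0.9}
  ]
}}

```text
time: 7.58
ee_pos: [0.6219, 0.0258, 0.2311]
tcp_rot: [177.3, -1.4, 156.2]
wrist_force: [-0.3, 0.5, -0.9]
opening: 0.0686
grasp_force: 0.0
```

```bash
python3 go.py .596 .252 .15 178.8;  python3 -c "
from h import *
print(sensors.get_obs()['q'].round(1))"
```

```text
t 7.58 tcp [0.6219 0.0258 0.2311] rot [177.25  -1.42 156.17] open 0.0686 gf 0.0 F [-0.26  0.5  -0.92]
shift mm [113.  192.2  93.2] twist -0.3949
[ 1.  15.  19.6 94.7  3.1 24.9]
```

The half turn worked, but a 3° tilt from the joint limit remains. That is inside the 0.12 rad tolerance, so I'll accept it and compensate for it. Next I move above the scanner and check the shutter with the scene camera.

{"api": "apply_moves", "payload": {
  "motion": [
    {"xyz": [23, 38, 10], "jaw": 0.8, "twist": -0.08},
    {"xyz": [46, 77, 30], "jaw": 0.8, "twist": -0.16},
    {"xyz": [70, 115, 50], "jaw": 0.8, "twist": -0.24},
    {"xyz": [92, 154, 70], "jaw": 0.8, "twist": -0.32},
    {"xyz": [113, 192, 93], "jaw": 0.8, "twist": -0.395}
  ]
}}

```text
time: 8.2
ee_pos: [0.597, 0.2536, 0.1501]
tcp_rot: [176.9, -0.2, 178.6]
wrist_force: [-0.4, 0.3, 0.2]
opening: 0.0768
grasp_force: 0.0
```

{"api": "apply_moves", "payload": {
  "motion": [
    {"xyz": [0, 0, 0], "jaw": 0.8, "twist": 0},
    {"xyz": [0, 0, 0], "jaw": 0.8, "twist": 0}
  ]
}}

```text
time: 8.45
ee_pos: [0.5971, 0.2522, 0.1505]
tcp_rot: [176.9, -0.3, 178.5]
wrist_force: [0.2, -0.6, 0.3]
opening: 0.0769
grasp_force: 0.0
```

```bash
python3 go.py .596 .252 .087 178.8
python3 - <<'E'
from h import *
p,d=grab('scene');W=world('scene',d);X,Y,Z=W[...,0],W[...,1],W[...,2]
a=cv2.resize(p[110:210,160:270],(396,360),interpolation=cv2.INTER_CUBIC)
b=cv2.resize(p[180:290,240:350],(396,396),interpolation=cv2.INTER_CUBIC)
im=np.zeros((396,796,3),np.uint8);im[:360,:396]=a;im[:,400:]=b;save('pics/s2.png',im)
hsv=cv2.cvtColor(p,cv2.COLOR_RGB2HSV);base=(d>0)&(X>.5)&(X<.68)&(Y<-.08)&(Y>-.33)
m=base&(cv2.inRange(hsv,(5,170,120),(16,255,255))>0);print('orange',m.sum(),W[m].mean(0),W[m].min(0),W[m].max(0))
m=base&(Z>.112)&(Z<.14)&(X<.63);print('fin',m.sum(),W[m].mean(0),W[m].min(0),W[m].max(0))
m=base&(cv2.inRange(hsv,(0,0,170),(180,45,255))>0)&(X<.61)&(X>.57);print('label',m.sum(),W[m].mean(0),W[m].min(0),W[m].max(0))
E
```

```text
t 8.45 tcp [0.5971 0.2522 0.1505] rot [176.93  -0.26 178.46] open 0.0769 gf 0.0 F [ 0.21 -0.64  0.3 ]
shift mm [ 0.8 -3.6 63.4] twist -0.0059
orange 76 [ 0.59723746 -0.16305345  0.08725133] [ 0.57367361 -0.20967442  0.07339705] [ 0.6175801  -0.14112974  0.09495324]
fin 50 [ 0.59578176 -0.17203187  0.12228384] [ 0.58260319 -0.18280722  0.1120723 ] [ 0.60626153 -0.16604567  0.13012572]
label 6 [ 0.59120407 -0.23412207  0.08127363] [ 0.5701719  -0.26347067  0.07302386] [ 0.6030321  -0.14162948  0.08541506]
```

View pics/s2.png

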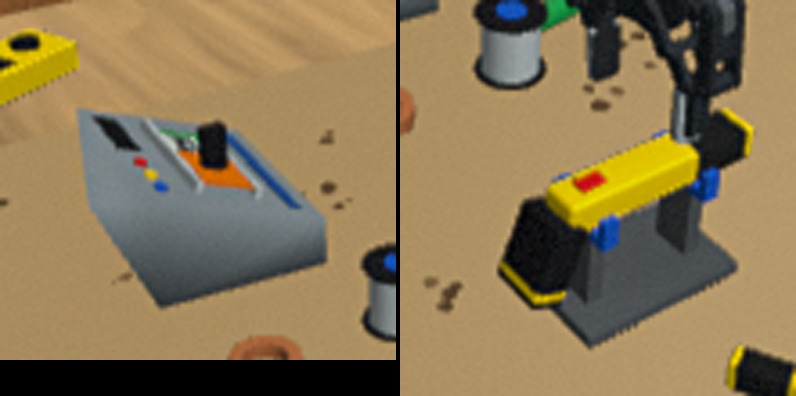

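The shutter's orange plate now sits at the rail ends and the fin has travelled about 67 mm, so it's open. The gripper straddles the handle of the scanner in its rest (crop 2, about (620,185)). Descending to grasp.

{"api": "apply_moves", "payload": {
  "motion": [
    {"xyz": [0, -1, 16], "jaw": 0.8, "twist": 0},
    {"xyz": [0, -2, 32], "jaw": 0.8, "twist": 0},
    {"xyz": [0, -3, 48], "jaw": 0.8, "twist": 0},
    {"xyz": [0, -3.6, 64], "jaw": 0.8, "twist": 0},
    {"xyz": [0, -3.6, 64], "jaw": 0.8, "twist": 0}
  ]
}}

```text
time: 9.12
ee_pos: [0.5957, 0.2524, 0.0841]
tcp_rot: [177.0, -0.4, 178.5]
wrist_force: [-0.4, -0.1, 1.0]
opening: 0.0769
grasp_force: 0.0
```

{"api": "apply_moves", "payload": {
  "motion": [
    {"xyz": [0, 0, 0], "jaw": 0, "twist": 0},
    {"xyz": [0, 0, 0], "jaw": -0.4, "twist": 0},
    {"xyz": [0, 0, 0], "jaw": -1, "twist": 0},
    {"xyz": [0, 0, 0], "jaw": -1, "twist": 0},
    {"xyz": [0, 0, 0], "jaw": -1, "twist": 0}
  ],
  "grip_force": 50
}}

```text
time: 9.75
ee_pos: [0.5971, 0.2531, 0.0874]
tcp_rot: [176.9, -0.2, 178.5]
wrist_force: [-0.7, 0.5, 6.0]
opening: 0.0295
grasp_force: 50.3
```

{"api": "apply_moves", "payload": {
  "motion": [
    {"xyz": [0, 0, 0], "jaw": -1, "twist": 0},
    {"xyz": [0, 0, 0], "jaw": -1, "twist": 0}
  ]
}}

```text
time: 10.0
ee_pos: [0.5971, 0.253, 0.0874]
tcp_rot: [176.9, -0.2, 178.5]
wrist_force: [-0.7, 0.3, 5.8]
opening: 0.0298
grasp_force: 50.3
```

```bash
python3 go.py .596 .252 .25 178.8
```

```text
t 10.0 tcp [0.5971 0.253  0.0874] rot [ 1.7686e+02 -1.7000e-01  1.7853e+02] open 0.0298 gf 50.28329748194665 F [-0.72  0.28  5.82]
shift mm [   1.5    7.8 -162.4] twist -0.0048
```

Held at 29.8 mm opening with 50 N. The seated TCP is (0.5971, 0.2530, 0.0874). Lifting vertically.

{"api": "apply_moves", "payload": {
  "motion": [
    {"xyz": [0, 0.8, -15], "jaw": -1, "twist": 0},
    {"xyz": [0, 2.4, -45], "jaw": -1, "twist": 0},
    {"xyz": [0, 4.6, -85], "jaw": -1, "twist": 0},
    {"xyz": [0, 6.8, -125], "jaw": -1, "twist": 0},
    {"xyz": [0, 8.8, -162], "jaw": -1, "twist": 0}
  ]
}}

```text
time: 10.62
ee_pos: [0.5971, 0.2527, 0.2507]
tcp_rot: [176.9, -0.2, 178.5]
wrist_force: [-0.0, -0.5, -1.6]
opening: 0.0295
grasp_force: 49.6
```

```bash
cat > est.py <<'E'
from h import *
# predicted scanner pose: rigid to TCP, seated origin known
T0=np.array([.5971,.2530,.0874]);R0=R.from_euler('xyz',[176.86,-.17,178.53],degrees=True)
S0=np.array([.5955,.2525,.075]);Ry=R.from_euler('z',-1.2,degrees=True)
L=np.array([.594,-.212,0])+R.from_euler('z',-6,degrees=True).apply([-.001,-.034,.079])
o=sensors.get_obs();Rt=R.from_euler('xyz',o['tcp_rot'],degrees=True);D=Rt*R0.inv()
S=o['ee_pos']+D.apply(S0-T0);Rs=D*Ry
n=S+Rs.apply([.091,0,-.043]);Rn=Rs*R.from_euler('y',70,degrees=True)
Ln=R.from_euler('z',-6,degrees=True).apply([-np.sin(np.radians(20)),0,np.cos(np.radians(20))])
print('scanner',S.round(4),'nose',n.round(4),'beam',Rn.apply([1,0,0]).round(3),'label',L.round(4),'label in nose mm',(Rn.inv().apply(L-n)*1000).round(1),'ang',np.arccos(-Rn.apply([1,0,0])@Ln).round(3))
t=L+Ln*.07   # wanted nose
print('TCP target (same yaw-4.8)',(t-R.from_euler('z',-4.8,degrees=True).apply(D.apply(S0+Ry.apply([.091,0,-.043])-T0))).round(4))
E
python3 est.py; python3 go.py .476 -.233 .25 173.7;python3 -c "
from h import *
print(sensors.get_obs()['q'].round(1))"
```

```text
scanner [0.5955 0.2522 0.2383] nose [0.6864 0.2503 0.1952] beam [ 0.341 -0.008 -0.94 ] label [ 0.5895 -0.2457  0.079 ] label in nose mm [  80.  -497.8 -121. ] ang 0.028
TCP target (same yaw-4.8) [ 0.4768 -0.2333  0.2003]
t 10.62 tcp [0.5971 0.2527 0.2507] rot [176.89  -0.23 178.52] open 0.0295 gf 49.57657536375336 F [-0.01 -0.49 -1.64]
shift mm [ 108.6 -488.   -25.4] twist 0.0842
[21.7 18.2 25.7 96.5  2.9 23.2]
```

{"api": "apply_moves", "payload": {
  "motion": [
    {"xyz": [11, -50, -2], "jaw": -1, "twist": 0.01},
    {"xyz": [22, -100, -5], "jaw": -1, "twist": 0.02},
    {"xyz": [33, -150, -8], "jaw": -1, "twist": 0.03},
    {"xyz": [44, -200, -10], "jaw": -1, "twist": 0.04},
    {"xyz": [54, -244, -13], "jaw": -1, "twist": 0.04}
  ]
}}

```text
time: 11.25
ee_pos: [0.5362, 0.0083, 0.2493]
tcp_rot: [176.9, -0.4, 176.2]
wrist_force: [-0.4, -0.2, -1.9]
opening: 0.0297
grasp_force: 49.6
```

```bash
python3 go.py .4768 -.2333 .25 173.7
```

```text
t 11.25 tcp [0.5362 0.0083 0.2493] rot [176.92  -0.37 176.21] open 0.0297 gf 49.58189235068858 F [-0.37 -0.24 -1.87]
shift mm [  43.3 -244.6  -13.6] twist 0.0438
```

{"api": "apply_moves", "payload": {
  "motion": [
    {"xyz": [10, -50, -3], "jaw": -1, "twist": 0.01},
    {"xyz": [20, -100, -6], "jaw": -1, "twist": 0.02},
    {"xyz": [29, -150, -9], "jaw": -1, "twist": 0.03},
    {"xyz": [37, -200, -11], "jaw": -1, "twist": 0.04},
    {"xyz": [43, -244, -13], "jaw": -1, "twist": 0.044}
  ]
}}

```text
time: 11.88
ee_pos: [0.4773, -0.2327, 0.2495]
tcp_rot: [177.0, -0.5, 173.7]
wrist_force: [0.7, -0.6, -1.8]
opening: 0.0294
grasp_force: 49.6
```

{"api": "apply_moves", "payload": {
  "motion": [
    {"xyz": [0, 0, 0], "jaw": -1, "twist": 0},
    {"xyz": [0, 0, 0], "jaw": -1, "twist": 0}
  ]
}}

```text
time: 12.12
ee_pos: [0.478, -0.231, 0.2491]
tcp_rot: [176.9, -0.5, 173.7]
wrist_force: [-0.2, 0.6, -2.7]
opening: 0.0297
grasp_force: 49.7
```

```bash
python3 est.py; python3 go.py .4768 -.2333 .2003 173.7
python3 - <<'E'
from h import *
for n,c in (('top',(150,270,280,430)),('scene',(80,200,150,300))):
    p,d=grab(n);W=world(n,d);hsv=cv2.cvtColor(p,cv2.COLOR_RGB2HSV);X,Y,Z=W[...,0],W[...,1],W[...,2]
    a,b,e,f=c
    save(f'pics/h_{n}.png',cv2.resize(p[a:b,e:f],None,fx=5 if n=='top' else 5,fy=5,interpolation=cv2.INTER_CUBIC))
    m=(d>0)&(cv2.inRange(hsv,(20,150,60),(35,255,255))>0)&(Z>.15)&(Y<0)
    if m.sum()>10:
        q=W[m];print(n,m.sum(),q.mean(0),q.min(0),q.max(0),cv2.minAreaRect((q[:,:2]*1000).astype(np.float32)))
E
```

```text
scanner [ 0.4763 -0.2313  0.2367] nose [ 0.5665 -0.2409  0.1931] beam [ 0.334 -0.036 -0.942] label [ 0.5895 -0.2457  0.079 ] label in nose mm [115.3  -2.2 -16.4] ang 0.006
TCP target (same yaw-4.8) [ 0.4783 -0.2259  0.2007]
t 12.12 tcp [ 0.478  -0.231   0.2491] rot [176.92  -0.52 173.68] open 0.0297 gf 49.662531923968345 F [-0.2   0.65 -2.67]
shift mm [ 0.5 -5.1 48.6] twist -0.0003
top 877 [ 0.48814702 -0.22731998  0.25961751] [ 0.38992775 -0.2570888   0.20028474] [ 0.57520533 -0.20621401  0.32422699] ((482.90264892578125, -227.58392333984375), (39.753990173339844, 184.80616760253906), 83.9502182006836)
scene 296 [ 0.49702317 -0.21965616  0.24907291] [ 0.39136066 -0.25288638  0.19742694] [ 0.57488408 -0.20402901  0.26609041] ((482.4278259277344, -226.20419311523438), (39.17290496826172, 184.41050720214844), 85.09353637695312)
```

View pics/h_scene.png

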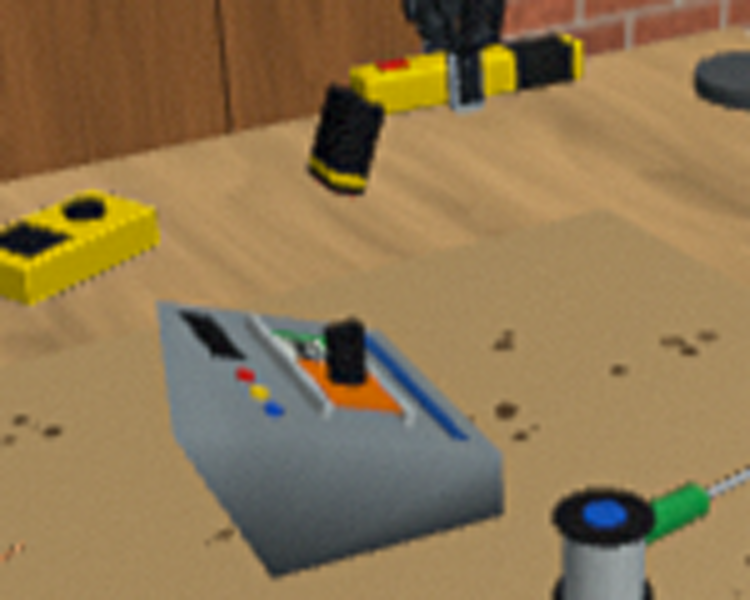

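The picture shows the scanner held level (handle 350–580, 50–100; head tip at 340,180), clear of the tester. A quick check of its axis and roll from depth before lowering.

Run:
```python
from h import *
z=np.load('top.npz');p,d=z['p'],z['d'];W=world('top',d);hsv=cv2.cvtColor(p,cv2.COLOR_RGB2HSV);X,Y,Z=W[...,0],W[...,1],W[...,2]
m=(d>0)&(cv2.inRange(hsv,(20,150,60),(35,255,255))>0)&(Z>.235)&(Z<.28)&(Y<-.19)&(Y>-.27)
q=W[m];c=np.median(q,0);A=np.c_[q[:,:2]-c[:2],np.ones(len(q))];w=np.ones(len(q),bool)
for _ in range(8):
    k=np.linalg.lstsq(A[w],q[w,2],rcond=None)[0];w=abs(A@k-q[:,2])<.004
print(w.sum(),'dz/dx,dz/dy deg',np.degrees(np.arctan(k[:2])),'z',k[2],c)
q=q[w];print(np.array([[lo,q[(q[:,0]>lo)&(q[:,0]<lo+.02)][:,1].min(),q[(q[:,0]>lo)&(q[:,0]<lo+.02)][:,1].max(),q[(q[:,0]>lo)&(q[:,0]<lo+.02)][:,2].mean()] for lo in np.arange(.39,.56,.02) if ((q[:,0]>lo)&(q[:,0]<lo+.02)).sum()>4]).round(4))
```

```text
650 dz/dx,dz/dy deg [-0.35331089 -1.63158582] z 0.26327602647402887 [ 0.50136005 -0.22525219  0.26313206]
[[ 0.39   -0.2381 -0.2084  0.2637]
 [ 0.43   -0.2428 -0.2139  0.2636]
 [ 0.45   -0.2417 -0.2146  0.2637]
 [ 0.49   -0.2485 -0.2179  0.2635]
 [ 0.51   -0.2496 -0.2197  0.2635]
 [ 0.53   -0.2502 -0.2223  0.2632]]
```

The handle axis sits at about −5.3° yaw with under 2° of roll, matching the prediction. A straight descent of 49 mm centres the beam at 70 mm.

{"api": "apply_moves", "payload": {
  "motion": [
    {"xyz": [0, -0.7, 12], "jaw": -1, "twist": 0},
    {"xyz": [0, -1.4, 25], "jaw": -1, "twist": 0},
    {"xyz": [0, -2.1, 38], "jaw": -1, "twist": 0},
    {"xyz": [-0.5, -2.7, 48], "jaw": -1, "twist": 0},
    {"xyz": [-0.5, -2.7, 48.5], "jaw": -1, "twist": 0}
  ]
}}

```text
time: 12.85
ee_pos: [0.4778, -0.231, 0.199]
tcp_rot: [176.9, -0.6, 173.7]
wrist_force: [0.1, -0.5, -1.6]
opening: 0.0295
grasp_force: 49.7
```

{"api": "apply_moves", "payload": {
  "motion": [
    {"xyz": [0, 0, 0], "jaw": -1, "twist": 0},
    {"xyz": [0, 0, 0], "jaw": -1, "twist": 0},
    {"xyz": [0, 0, 0], "jaw": -1, "twist": 0},
    {"xyz": [0, 0, 0], "jaw": -1, "twist": 0},
    {"xyz": [0, 0, 0], "jaw": -1, "twist": 0}
  ]
}}

```text
time: 13.48
ee_pos: [0.4782, -0.2312, 0.2001]
tcp_rot: [176.9, -0.5, 173.7]
wrist_force: [-0.0, -0.4, -0.8]
opening: 0.0295
grasp_force: 49.7
```

```bash
python3 est.py
python3 - <<'E'
from h import *
p,d=grab('scene'); save('pics/s3.png',cv2.resize(p[85:195,150:290],None,fx=5,fy=5,interpolation=cv2.INTER_CUBIC))
E
```

```text
scanner [ 0.4764 -0.2315  0.1877] nose [ 0.5667 -0.2411  0.1442] beam [ 0.334 -0.036 -0.942] label [ 0.5895 -0.2457  0.079 ] label in nose mm [69.2 -2.1 -0.1] ang 0.006
TCP target (same yaw-4.8) [ 0.4783 -0.2259  0.2007]
```

View pics/s3.png

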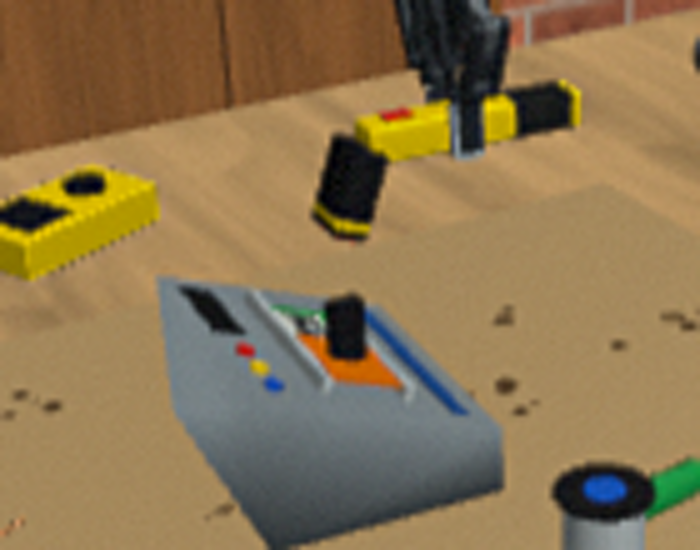

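The head tip at (343,235) points down at the label beside the fin, around (312,325), and nothing touches. Holding for longer than a second with margin.

{"api": "apply_moves", "payload": {
  "motion": [
    {"xyz": [0, 0, 0], "jaw": -1, "twist": 0},
    {"xyz": [0, 0, 0], "jaw": -1, "twist": 0},
    {"xyz": [0, 0, 0], "jaw": -1, "twist": 0},
    {"xyz": [0, 0, 0], "jaw": -1, "twist": 0},
    {"xyz": [0, 0, 0], "jaw": -1, "twist": 0}
  ]
}}

```text
time: 14.15
ee_pos: [0.4781, -0.2312, 0.2001]
tcp_rot: [176.9, -0.5, 173.7]
wrist_force: [0.2, -0.1, 0.0]
opening: 0.0292
grasp_force: 49.7
```

{"api": "apply_moves", "payload": {
  "motion": [
    {"xyz": [0, 0, 0], "jaw": -1, "twist": 0},
    {"xyz": [0, 0, 0], "jaw": -1, "twist": 0},
    {"xyz": [0, 0, 0], "jaw": -1, "twist": 0},
    {"xyz": [0, 0, 0], "jaw": -1, "twist": 0},
    {"xyz": [0, 0, 0], "jaw": -1, "twist": 0}
  ]
}}

```text
time: 14.78
ee_pos: [0.4781, -0.2311, 0.2001]
tcp_rot: [176.9, -0.5, 173.7]
wrist_force: [0.4, 0.4, -1.5]
opening: 0.0299
grasp_force: 49.7
```

{"api": "apply_moves", "payload": {
  "motion": [
    {"xyz": [0, 0, 0], "jaw": -1, "twist": 0},
    {"xyz": [0, 0, 0], "jaw": -1, "twist": 0},
    {"xyz": [0, 0, 0], "jaw": -1, "twist": 0},
    {"xyz": [0, 0, 0], "jaw": -1, "twist": 0},
    {"xyz": [0, 0, 0], "jaw": -1, "twist": 0}
  ]
}}

```text
time: 15.4
ee_pos: [0.4781, -0.2312, 0.2001]
tcp_rot: [176.9, -0.5, 173.7]
wrist_force: [0.2, -0.5, -0.6]
opening: 0.0298
grasp_force: 49.7
```

{"api": "apply_moves", "payload": {
  "motion": [
    {"xyz": [0, 1, -20], "jaw": -1, "twist": 0},
    {"xyz": [0, 3, -50], "jaw": -1, "twist": 0},
    {"xyz": [0, 3, -50], "jaw": -1, "twist": 0}
  ]
}}

```text
time: 15.78
ee_pos: [0.4793, -0.2312, 0.2523]
tcp_rot: [177.0, -0.3, 173.7]
wrist_force: [0.6, -0.3, -0.8]
opening: 0.0295
grasp_force: 49.9
```

```bash
python3 go.py .5971 .2530 .25 178.53
```

```text
t 15.78 tcp [ 0.4793 -0.2312  0.2523] rot [177.01  -0.33 173.72] open 0.0295 gf 49.86636394634843 F [ 0.57 -0.26 -0.77]
shift mm [-64.1 493.4  27.7] twist -0.084
```

{"api": "apply_moves", "payload": {
  "motion": [
    {"xyz": [-6, 50, 2], "jaw": -1, "twist": -0.01},
    {"xyz": [-13, 100, 4], "jaw": -1, "twist": -0.02},
    {"xyz": [-19, 150, 7], "jaw": -1, "twist": -0.03},
    {"xyz": [-26, 200, 10], "jaw": -1, "twist": -0.04},
    {"xyz": [-32, 247, 12], "jaw": -1, "twist": -0.044}
  ]
}}

```text
time: 16.4
ee_pos: [0.5375, 0.0131, 0.2499]
tcp_rot: [176.9, -0.5, 176.3]
wrist_force: [1.0, 0.3, -1.9]
opening: 0.0296
grasp_force: 49.9
```

```bash
python3 go.py .5971 .2530 .25 178.53
```

```text
t 16.4 tcp [0.5375 0.0131 0.2499] rot [176.92  -0.45 176.26] open 0.0296 gf 49.888673764653504 F [ 0.98  0.32 -1.95]
shift mm [-43.8 242.9  12.6] twist -0.0396
```

{"api": "apply_moves", "payload": {
  "motion": [
    {"xyz": [-10, 50, 2], "jaw": -1, "twist": -0.01},
    {"xyz": [-20, 100, 5], "jaw": -1, "twist": -0.02},
    {"xyz": [-30, 150, 8], "jaw": -1, "twist": -0.03},
    {"xyz": [-38, 200, 10], "jaw": -1, "twist": -0.036},
    {"xyz": [-44, 243, 12.5], "jaw": -1, "twist": -0.04}
  ]
}}

```text
time: 17.02
ee_pos: [0.5974, 0.2532, 0.2499]
tcp_rot: [176.9, -0.3, 178.6]
wrist_force: [1.3, -0.8, -2.0]
opening: 0.0299
grasp_force: 49.9
```

{"api": "apply_moves", "payload": {
  "motion": [
    {"xyz": [0, 0, 0], "jaw": -1, "twist": 0},
    {"xyz": [0, 0, 0], "jaw": -1, "twist": 0}
  ]
}}

```text
time: 17.27
ee_pos: [0.5972, 0.2511, 0.2503]
tcp_rot: [177.0, -0.3, 178.5]
wrist_force: [0.5, -0.6, -1.2]
opening: 0.0297
grasp_force: 50.1
```

```bash
python3 go.py .5971 .2530 .12 178.53
```

```text
t 17.27 tcp [0.5972 0.2511 0.2503] rot [176.95  -0.34 178.54] open 0.0297 gf 50.107585770310834 F [ 0.51 -0.55 -1.22]
shift mm [ -0.7  -5.1 130.2] twist 0.0002
```

{"api": "apply_moves", "payload": {
  "motion": [
    {"xyz": [0, -1, 35], "jaw": -1, "twist": 0},
    {"xyz": [-0.5, -2.5, 70], "jaw": -1, "twist": 0},
    {"xyz": [-0.7, -4, 105], "jaw": -1, "twist": 0},
    {"xyz": [-0.7, -5, 130], "jaw": -1, "twist": 0},
    {"xyz": [-0.7, -5, 130], "jaw": -1, "twist": 0}
  ]
}}

```text
time: 17.9
ee_pos: [0.5964, 0.2517, 0.1192]
tcp_rot: [177.0, -0.5, 178.4]
wrist_force: [-0.1, -0.0, -1.2]
opening: 0.0298
grasp_force: 50.0
```

```bash
python3 go.py .5971 .2530 .0874 178.53
```

```text
t 17.9 tcp [0.5964 0.2517 0.1192] rot [177.    -0.47 178.44] open 0.0298 gf 49.96668366948143 F [-0.13 -0.03 -1.22]
shift mm [-0.9 -0.3 31.9] twist -0.0016
```

{"api": "apply_moves", "payload": {
  "motion": [
    {"xyz": [-0.8, 0, 10], "jaw": -1, "twist": 0},
    {"xyz": [-0.8, 0, 18], "jaw": -1, "twist": 0},
    {"xyz": [-0.8, 0, 25], "jaw": -1, "twist": 0},
    {"xyz": [-0.8, 0, 29], "jaw": -1, "twist": 0},
    {"xyz": [-0.8, 0, 31], "jaw": -1, "twist": 0}
  ]
}}

```text
time: 18.52
ee_pos: [0.5982, 0.2551, 0.0901]
tcp_rot: [176.9, -0.3, 178.5]
wrist_force: [0.2, -0.2, -0.9]
opening: 0.0295
grasp_force: 50.0
```

{"api": "apply_moves", "payload": {
  "motion": [
    {"xyz": [0, 0, 0], "jaw": -1, "twist": 0},
    {"xyz": [0, 0, 0], "jaw": -1, "twist": 0},
    {"xyz": [0, 0, 0], "jaw": -1, "twist": 0}
  ]
}}

```text
time: 18.9
ee_pos: [0.5983, 0.255, 0.0906]
tcp_rot: [176.9, -0.2, 178.5]
wrist_force: [0.2, 0.7, -2.1]
opening: 0.0295
grasp_force: 50.0
```

{"api": "apply_moves", "payload": {
  "motion": [
    {"xyz": [1, -2, 1], "jaw": -1, "twist": 0},
    {"xyz": [1, -2, 2.5], "jaw": -1, "twist": 0},
    {"xyz": [1, -2, 3.5], "jaw": -1, "twist": 0},
    {"xyz": [1, -2, 3.5], "jaw": -1, "twist": 0},
    {"xyz": [1, -2, 3.5], "jaw": -1, "twist": 0}
  ]
}}

```text
time: 19.52
ee_pos: [0.5971, 0.2531, 0.0874]
tcp_rot: [176.9, -0.2, 178.5]
wrist_force: [-2.6, -2.5, 5.2]
opening: 0.0297
grasp_force: 51.4
```

The wrist force has reversed (+5 N up) at the original seated height, so it is resting. Releasing gently and rising.

{"api": "apply_moves", "payload": {
  "motion": [
    {"xyz": [0, 0, 0], "jaw": -0.2, "twist": 0},
    {"xyz": [0, 0, 0], "jaw": 0.2, "twist": 0},
    {"xyz": [0, 0, 0], "jaw": 0.8, "twist": 0},
    {"xyz": [0, 0, 0], "jaw": 0.8, "twist": 0},
    {"xyz": [0, 0, 0], "jaw": 0.8, "twist": 0}
  ]
}}

```text
time: 20.15
ee_pos: [0.5972, 0.2532, 0.0867]
tcp_rot: [176.9, -0.3, 178.5]
wrist_force: [-0.3, -0.9, 0.4]
opening: 0.0769
grasp_force: 0.0
```

{"api": "apply_moves", "payload": {
  "motion": [
    {"xyz": [0, 1, -20], "jaw": 0.8, "twist": 0},
    {"xyz": [0, 3, -60], "jaw": 0.8, "twist": 0},
    {"xyz": [0, 6, -110], "jaw": 0.8, "twist": 0},
    {"xyz": [50, 6, -140], "jaw": 0.8, "twist": 0},
    {"xyz": [110, 6, -150], "jaw": 0.8, "twist": 0}
  ]
}}

```text
time: 20.78
ee_pos: [0.4877, 0.254, 0.2391]
tcp_rot: [176.8, -0.1, 178.5]
wrist_force: [0.0, 0.7, 0.7]
opening: 0.0771
grasp_force: 0.0
```

{"api": "apply_moves", "payload": {
  "motion": [
    {"xyz": [60, 0, 0], "jaw": 0.8, "twist": 0},
    {"xyz": [110, 0, 0], "jaw": 0.8, "twist": 0},
    {"xyz": [110, 0, 0], "jaw": 0.8, "twist": 0}
  ]
}}

```text
time: 21.15
ee_pos: [0.3756, 0.2568, 0.239]
tcp_rot: [176.8, -0.2, 178.6]
wrist_force: [0.2, -0.8, 0.6]
opening: 0.077
grasp_force: 0.0
```

```bash
python3 - <<'E'
from h import *
p,d=grab('scene');W=world('scene',d)
save('pics/end.png',cv2.resize(p[100:300,150:390],(720,600),interpolation=cv2.INTER_CUBIC))
E
python3 go.py .38 .253 .24 178.5; python3 -c "from h import *;grab('top')"; python3 m2.py | grep -v blue
```

```text
t 21.2 tcp [0.3771 0.257  0.2387] rot [ 1.7683e+02 -1.6000e-01  1.7861e+02] open 0.077 gf 0.0 F [ 0.83 -0.32 -0.  ]
shift mm [-3.  -3.8 -1.5] twist 0.0019
tester 6293 [ 594.2 -212.3] [201.5 160.3] 83.91 z [0.0483 0.0825 0.1077] mean [ 0.597  -0.2081  0.0806]
fin 93 [ 594.7 -177.4] [12.7 24. ] 83.61 z [0.1049 0.128  0.1312] mean [ 0.5944 -0.1757  0.1242]
orange 450 [ 594.4 -177.9] [62.3 47. ] 84.03 z [0.0786 0.0867 0.0971] mean [ 0.5941 -0.1758  0.0874]
face slope 19.879427796151866 yaw -6.568058646861305 [ 0.35921567 -0.04135975 -0.14368719] 4161
scannerTop 10414 [407.5 241.6] [146.1  82.5] 73.77 z [0.2965 0.5463 0.6669] mean [0.4103 0.215  0.5339]
scannerall 10414 [407.5 241.6] [146.1  82.5] 73.77 z [0.2965 0.5463 0.6669] mean [0.4103 0.215  0.5339]
yellow 520 [611.5 251.7] [ 30.  100.7] 89.16 z [0.0966 0.1015 0.1043] mean [0.6081 0.2507 0.1013]
pca [-0.8147658  -0.57979022]
base 691 [598.7 232.6] [ 40.  126.8] 88.98 z [0.0093 0.0127 0.0161] mean [0.5958 0.231  0.0127]
```

View pics/end.png

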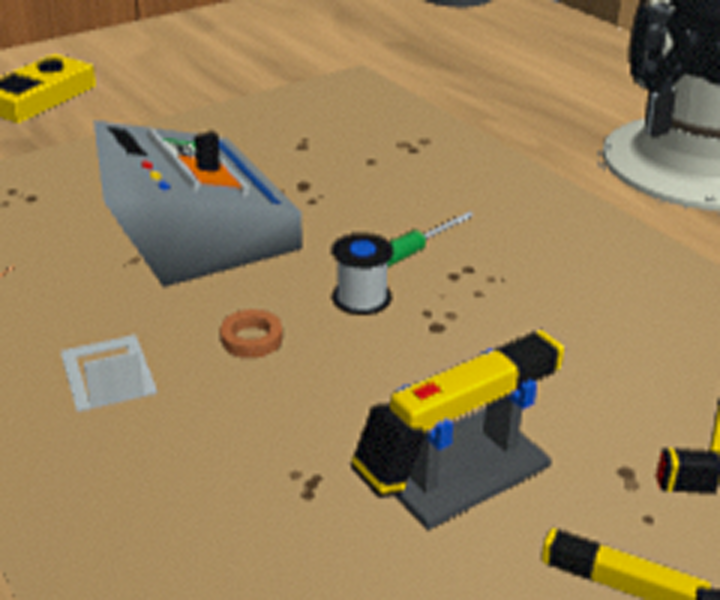

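The final picture and measurements agree. The scanner is back in its rest: its yellow part is at (611.5, 251.7) mm against (611.6, 252.1) at the start. The shutter is against its end stop, having moved about 62 mm from where it stood. The bystanders look unmoved and the gripper is clear.

```bash
python3 -c "
from workcell import bot
print(bot.job_done())"
```

```text
the job is handed in; nothing more can be done
None
```

I handed the job in, but the interface gave no verdict. The shutter is open against its end stop, the scanner was held still about 70 mm from the label for over 2 s (distance computed from measured poses), it is back in its rest within 1 mm of where it lay, and the bystanders look unmoved.

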